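Put the stacked lids back on the storage jars

ROBOT

A 7-joint arm with a two-finger parallel gripper is mounted at the origin on a cart in front of the work surface, level with it; the furniture and walls round the work are solid. World frame = base frame: x ahead of the robot, y to its left, z up, the work surface at z = 0. Lengths are in m, angles in rad, forces in N, time in s.
With the tool pointing down it reaches from about 0.4 to 0.875 m from the base axis. Payload 19.3 kg.
Tool frame: the origin (TCP) lies at the very end of the fingers, on their centre line; the grasp point (between the pads) lies 19 mm behind it; z points along the fingers, y is the line along which they close (so a half turn about z gives the same grasp; the last joint's range is limited). The gripper opens to 85 mm and grips with 20 to 120 N. Pads are 22 mm wide; open, the fingers measure 114 mm over their backs; the gripper's body (76 mm by 85 mm) begins 54 mm behind the grasp point. The pads swing forward as they close: fully open they stand 13 mm farther back than shut.
Start: joints at [1.2, 0.521, -0.036, 1.599, 0.021, 1.021, -0.113], TCP at [0.185, -0.597, 0.231] pointing down, gripper open.
Joint ranges: [-2.91, 2.91], [-0.3, 2.13], [-1.5, 1.42], [0.17, 2.43], [-1.26, 4.41], [0.16, 1.93], [-2.52, 2.52]. Speed limits (rad/s): [1.89, 1.89, 2.39, 2.39, 3.01, 3.01, 3.01].

INTERFACE

Orientations are given as [roll, pitch, yaw] about the fixed x, y, z axes, in that order (R = Rz(yaw) Ry(pitch) Rx(roll)).
In Python, from workcell import bot gives the robot as it stands.
- The arm moves only by the shell command python3 -m crank 'ROWS' [FORCE]. ROWS is a JSON object of lists of equal length, an entry for each row: "travel": the shift along the world's x, y, z in cm, a list of three; "turn": the turn, a rotation vector about the world's x, y, z in degrees, a list of three; "gripper": the closure, from 0 (fully open) to 1 (shut). A call has exactly 5 rows; each row is the pose to reach, as a shift and turn from the pose commanded when the call began; what a row does not reach only later rows make up. A row lasts 1/10 s, in which the tool goes at most 50 mm and 8.59 degrees, less where a joint would pass 70% of its speed; a pose out of reach is approached as far as the arm can. A call with a gripper value outside its range is refused whole. The fingers move at their own pace and stop on an object; FORCE is the grip in N (left out, the last holds). Time passes only in rows, so rows that repeat a pose let the fingers close, or fill a call up. It gives the time, the measured TCP pose, the force, the opening and the grip force at its end, in the units of the state.
- bot.observe(): the state, without advancing time (a new reading comes with each control period).
- bot.grab_frame(name): name is "scene" or "top" or "wrist"; returns a dict with "pixels" (420x560x3 uint8, red, green, blue), "fx", "fy", "cx", "cy" (pixels), "extrinsics" (4x4, takes a point from world to camera coordinates). Camera axes: x right, y down, z forward; pixel columns grow to the right and rows downward; lengths in m; the calibration is good to about 2 mm. A picture is of the moment at which its call begins. There is no depth.
- bot.job_done(): hands the job in; it is judged then, once.
The state is a dict: "clock": time; "qpos": joint angles; "qd": joint speeds; "joint_efforts": joint torques, N m; "position": TCP position; "tool_rot": TCP orientation; "force": force on the tool from outside, world axes, zero at the start; "moment": the same for the moment, N m; "grip_width": finger opening in m; "finger_force": force on a finger pad.
Only numpy, scipy, OpenCV 4.12 (cv2) and the standard library are available. Lean on these libraries where they do the work, as an engineer would, in place of code of your own. Each camera call takes 0.05 s, during which the arm holds its last target. There are 200 camera calls.

TASK

The four washed wooden lids stand in a stack among the empty white jars. Take the stack apart and close each jar with the lid of its own shape and size: plug in the mouth, lid seated flat on the rim, the square lids lined up with the sides of their jars. Keep the lids right way up, and leave the jars standing where they are.

Things in the scene. Friction and masses are not known exactly. Their poses are not given: they have to be found in the camera images.
- large_square_lid: loose wooden lid, bottom of the stack at the start, standing on the counter: a square plate 68 x 68 mm, 20 mm thick, over a square plug 44 x 44 mm and 12 mm deep centred below it, so 32 mm high in all. Origin: centre of the plug's underside, z up; the plate lies 12 to 32 mm above the origin. The lid can be gripped across the plate's edges from above. Its x and y axes are parallel to the sides.
- large_round_lid: loose wooden lid, second from the bottom of the stack: a round plate 58 mm across, 20 mm thick, over a round plug 34 mm across and 12 mm deep centred below it, so 32 mm high in all. Origin: centre of the plug's underside, z up; the plate lies 12 to 32 mm above the origin. The lid can be gripped across the plate's edges from above.
- small_square_lid: loose wooden lid, third from the bottom of the stack: a square plate 44 x 44 mm, 20 mm thick, over a square plug 20 x 20 mm and 12 mm deep centred below it, so 32 mm high in all. Origin: centre of the plug's underside, z up; the plate lies 12 to 32 mm above the origin. The lid can be gripped across the plate's edges from above. Its x and y axes are parallel to the sides.
- small_round_lid: loose wooden lid, top of the stack: a round plate 34 mm across, 20 mm thick, over a round plug 13 mm across and 12 mm deep centred below it, so 32 mm high in all. Origin: centre of the plug's underside, z up; the plate lies 12 to 32 mm above the origin. The lid can be gripped across the plate's edges from above.
- large_square_jar: loose, empty, open white ceramic jar, square, 66 x 66 mm outside, mouth 58 x 58 mm inside, wall 4 mm, 85 mm high. Origin: centre of its underside, z up. With its lid seated (plug in the mouth, plate resting on the rim) the lid's origin is 73 mm above the jar's origin. Its x and y axes are parallel to the sides.
- large_round_jar: loose, empty, open white ceramic jar, round, 56 mm across outside, mouth 48 mm across inside, wall 4 mm, 75 mm high. Origin: centre of its underside, z up. With its lid seated (plug in the mouth, plate resting on the rim) the lid's origin is 63 mm above the jar's origin.
- small_square_jar: loose, empty, open white ceramic jar, square, 41 x 41 mm outside, mouth 34 x 34 mm inside, wall 3.5 mm, 65 mm high. Origin: centre of its underside, z up. With its lid seated (plug in the mouth, plate resting on the rim) the lid's origin is 53 mm above the jar's origin. Its x and y axes are parallel to the sides.
- small_round_jar: loose, empty, open white ceramic jar, round, 32 mm across outside, mouth 26 mm across inside, wall 3 mm, 55 mm high. Origin: centre of its underside, z up. With its lid seated (plug in the mouth, plate resting on the rim) the lid's origin is 43 mm above the jar's origin.
Not all that is in view belongs to the job. What is shaped like the large_square_jar but blue is not meant.

How it is judged:
At the end, for the whole second after the job is handed in: Each lid sits on the jar of its own shape and size: centred within 11 mm, its height within 4 mm of seated, level within 0.08 rad, square lids within 0.2 rad of parallel to the jar's sides; every jar upright within 0.08 rad and within 40 mm of where it started; everything at rest (horizontal distance between large_square_lid and large_square_jar below 0.011 m and z of large_square_lid in the frame of large_square_jar between 0.069 and 0.077 m and angle between each of large_square_lid, large_square_jar, large_round_lid, large_round_jar, small_square_lid, small_square_jar, small_round_lid, small_round_jar's own z axis and vertical below 0.08 rad and distance of each of large_square_jar, large_round_jar, small_square_jar, small_round_jar from where it was at the start of the episode below 0.04 m and linear speed of each of large_square_lid, large_square_jar, large_round_lid, large_round_jar, small_square_lid, small_square_jar, small_round_lid, small_round_jar below 0.02 m/s and (angle between the x axis of large_square_lid and the x axis of large_square_jar, either way round below 0.2 rad or angle between the x axis of large_square_lid and the y axis of large_square_jar, either way round below 0.2 rad) and horizontal distance between large_round_lid and large_round_jar below 0.011 m and z of large_round_lid in the frame of large_round_jar between 0.059 and 0.067 m and horizontal distance between small_square_lid and small_square_jar below 0.011 m and z of small_square_lid in the frame of small_square_jar between 0.049 and 0.057 m and (angle between the x axis of small_square_lid and the x axis of small_square_jar, either way round below 0.2 rad or angle between the x axis of small_square_lid and the y axis of small_square_jar, either way round below 0.2 rad) and horizontal distance between small_round_lid and small_round_jar below 0.011 m and z of small_round_lid in the frame of small_round_jar between 0.039 and 0.047 m); the robot touches nothing.
It fails at once if a jar was tipped over (angle between any of large_square_jar, large_round_jar, small_square_jar, small_round_jar's own z axis and vertical above 0.5 rad).
It fails at once if a lid was tipped over (angle between any of large_square_lid, large_round_lid, small_square_lid, small_round_lid's own z axis and vertical above 1 rad).
It also fails if it takes over 120 s, if anything falls off the work surface, if the arm or the gripper's body presses on something with over 40 N, if the wrist force passes 120 N, or if a joint passes its speed limit or range.

## Working session

There is one attempt and no reset: what is moved stays moved. The work goes in short steps, Python scripts to look and compute and a shell command to move; the robot and the scene stay as the last step left them, time stands still between calls to the robot, and variables do not carry over. Pictures are saved under pics/ and viewed, at most 14 in all, crops included, and the job is handed in when it is done.

```bash
mkdir -p pics; python3 - <<'E'
from workcell import bot
import cv2,numpy as np
for n in("scene","top"):
    f=bot.grab_frame(n);cv2.imwrite(f"pics/{n}0.png",f["pixels"][:,:,::-1])
    np.savez(f"{n}0.npz",**f);print(n,f["fx"],f["cx"],f["cy"],np.round(f["extrinsics"],3).tolist())
print(bot.observe())
E
```

```text
scene 456.7697548880621 276.18010725564534 210.27173076765607 [[-0.883, -0.47, -0.013, 0.521], [-0.33, 0.64, -0.694, 0.226], [0.335, -0.608, -0.72, 0.953], [0.0, 0.0, 0.0, 1.0]]
top 440.93416067485754 278.87138799646056 206.16730837097313 [[-0.11, -0.994, 0.0, 0.092], [-0.97, 0.107, -0.216, 0.573], [0.215, -0.024, -0.976, 1.048], [0.0, 0.0, 0.0, 1.0]]
{'clock': 0.1, 'qpos': array([ 1.1998004 ,  0.52195409, -0.03633789,  1.59995014,  0.02117642,
        1.02109238, -0.11280524]), 'qd': array([-0.00094188, -0.00035819, -0.00113617,  0.00053581, -0.0008247 ,
        0.00211467,  0.00025426]), 'joint_efforts': array([ 3.02646251e-03, -9.28496718e+01,  1.98368356e+00, -3.70533872e+01,
        1.80785009e-02,  5.29583966e-03, -5.55402312e-05]), 'position': array([ 0.1850655 , -0.59665563,  0.23078367]), 'tool_rot': array([-3.14057351e+00,  4.58997029e-05,  3.00776449e-01]), 'force': array([-0.1597883 ,  0.01621952,  1.22912996]), 'moment': array([ 0.02458941,  0.02302335, -0.00727775]), 'finger_force': 0.0, 'grip_width': 0.08549483847532593}
```

View pics/scene0.png

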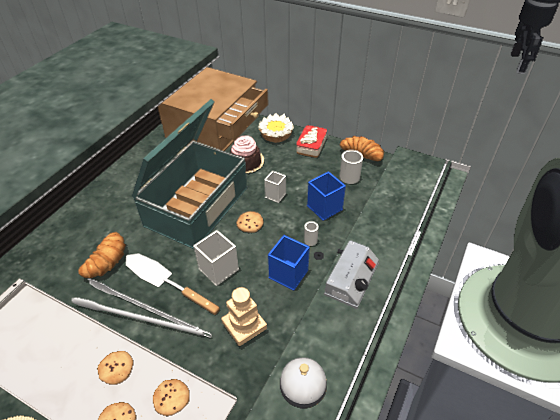

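View pics/top0.png

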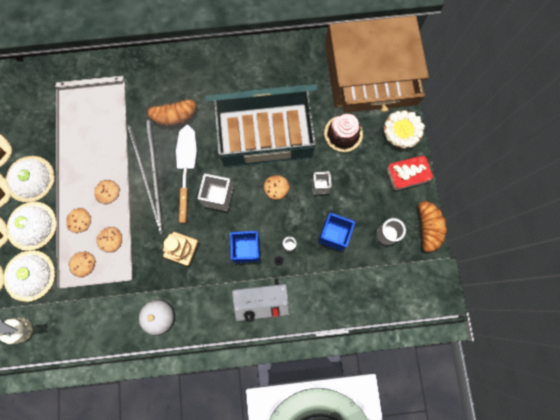

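The top view shows white jars at: large square (214,192), small square (322,182), small round (289,243) and large round (391,232). In the scene view they are at (216,258), (275,186), (311,233) and (351,166). The blue look-alikes, top (245,247) and (337,232), are not meant. The lid stack is at top (180,247), scene (243,318). I'll confirm with an enlarged crop.

```bash
cat > h.py <<'E'
import numpy as np,cv2
def ray(f,uv):
    E=f["extrinsics"];R,t=E[:3,:3],E[:3,3]
    d=R.T@np.array([(uv[0]-f["cx"])/f["fx"],(uv[1]-f["cy"])/f["fy"],1]);return -R.T@t,d
def onz(f,uv,z):
    c,d=ray(f,uv);return c+d*(z-c[2])/d[2]
def tri(obs):
    A=np.zeros((3,3));b=np.zeros(3);rs=[ray(f,uv) for f,uv in obs]
    for c,d in rs:
        d=d/np.linalg.norm(d);P=np.eye(3)-np.outer(d,d);A+=P;b+=P@c
    p=np.linalg.solve(A,b)
    return p,max(np.linalg.norm(np.cross(p-c,d/np.linalg.norm(d))) for c,d in rs)
def load(n): return {k:v for k,v in np.load(n).items()}
def crop(img,x0,y0,x1,y1,s): return cv2.resize(img[y0:y1,x0:x1],None,fx=s,fy=s,interpolation=cv2.INTER_CUBIC)
E
python3 - <<'E'
from h import *
t=cv2.imread("pics/top0.png");s=cv2.imread("pics/scene0.png")
cv2.imwrite("pics/topc.png",crop(t,155,160,415,275,3))
cv2.imwrite("pics/scenec.png",crop(s,180,140,380,350,2.8))
E
```

```text
(no output)
```

View pics/topc.png

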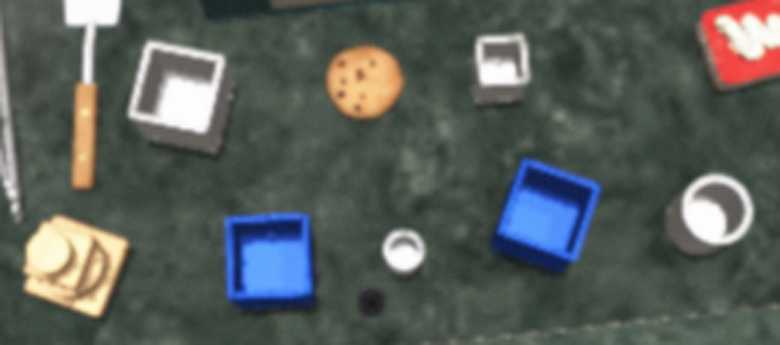

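View pics/scenec.png

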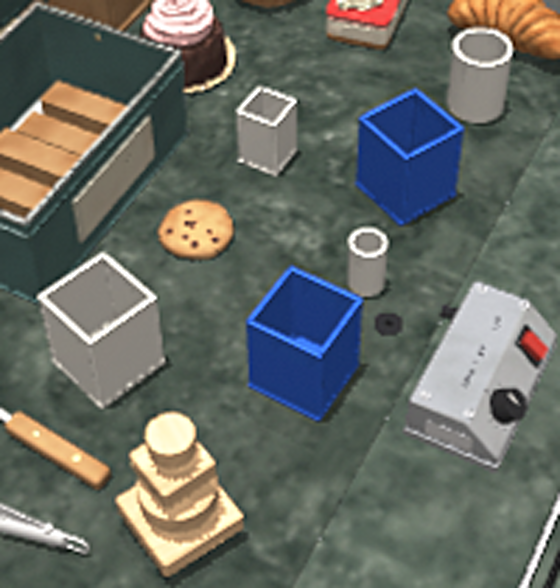

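The crops confirm four white open jars matching the description (large square, small square, small round, large round), with the two blue ones next to them not meant. The stack of four lids is at crop (48,252) top and (170,433) scene.

```bash
python3 - <<'E'
from h import *
T,S=load("top0.npz"),load("scene0.npz")
t=lambda p:(p[0]/3+155-.33,p[1]/3+160-.33); s=lambda p:(p[0]/2.8+180-.32,p[1]/2.8+140-.32)
np.set_printoptions(precision=4,suppress=True)
def sq(n,a,b,z):
    P=[]
    for i,c in enumerate(a):
        q=[tri([(T,t(c)),(S,s(d))]) for d in b]; j=min(range(4),key=lambda k:q[k][1]+ (9 if abs(q[k][0][2]-z)>.02 else 0));P.append(q[j][0]);print(n,j,q[j][0],q[j][1])
    P=np.array(P);m=P.mean(0);e=P[1]-P[0];print(n,"centre",m,"yaw",np.degrees(np.arctan2(e[1],e[0])),"sides",[np.linalg.norm(P[i]-P[i-1]) for i in range(4)])
    for nm,f,g,pp in(("top",T,t,a),("scene",S,s,b)):
        Q=np.array([onz(f,g(c),z) for c in pp]);e=Q[1]-Q[0];print("  ",nm,"on z",Q.mean(0),np.degrees(np.arctan2(e[1],e[0])),np.linalg.norm(e))
sq("LSJ",[(148,40),(225,57),(207,137),(130,120)],[(101,254),(157,298),(98,342),(39,297)],.085)
sq("SSJ",[(475,36),(525,35),(528,83),(478,85)],[(265,87),(298,100),(270,124),(237,107)],.065)
for n,a,b,z in(("SRJ",(404,250),(368,242),.055),("LRJ",(716,208),(482,47),.075),("SRL",(48,252),(170,433),.128)):
    print(n,tri([(T,t(a)),(S,s(b))]),onz(T,t(a),z),onz(S,s(b),z))
Q=np.array([onz(T,t(c),.032) for c in[(58,214),(130,240),(98,318),(24,290)]]);print("LSL",Q.mean(0),[np.degrees(np.arctan2(*(Q[i]-Q[i-1])[1::-1])) for i in range(4)])
# top edges of small square plate seen in scene, z=.096
Q=np.array([onz(S,s(c),.096) for c in[(130,458),(176,490),(216,458)]]);print("SSL",(Q[0]+Q[2])/2,[np.degrees(np.arctan2(*(Q[i+1]-Q[i])[1::-1])) for i in(0,1)])
E
```

```text
LSJ 3 [0.6823 0.207  0.0797] 0.0005048350351927518
LSJ 0 [0.6633 0.1449 0.0769] 0.0025922899649773955
LSJ 1 [0.5963 0.1656 0.0806] 0.0035018834640473187
LSJ 2 [0.6137 0.2261 0.0855] 0.0007294954644512531
LSJ centre [0.6389 0.1859 0.0807] yaw -107.03340005667054 sides [np.float64(0.07142051141166283), np.float64(0.0649969559995758), np.float64(0.07023664811784931), np.float64(0.06315397670987248)]
   top on z [0.6359 0.1848 0.085 ] -109.16641154043667 0.06641257085411577
   scene on z [0.6384 0.189  0.085 ] 164.07068447415185 0.06614763363361732
SSJ 3 [ 0.6588 -0.068   0.0682] 0.00039854603098794165
SSJ 0 [ 0.6556 -0.1121  0.06  ] 0.0014052980474982882
SSJ 1 [ 0.6155 -0.1078  0.0624] 0.001535377884760405
SSJ 2 [ 0.6195 -0.0645  0.0655] 0.003478781549518112
SSJ centre [ 0.6374 -0.0881  0.064 ] yaw -94.17091700189776 sides [np.float64(0.03953160233241459), np.float64(0.044959824626274375), np.float64(0.04043245737585447), np.float64(0.043558083638315426)]
   top on z [ 0.6361 -0.0882  0.065 ] -95.12561072582069 0.04266593077831651
   scene on z [ 0.6379 -0.087   0.065 ] 176.60221049143996 0.035647802219988076
SRJ (array([0.4873, 0.0128, 0.0511]), np.float64(0.001801212043699509)) [0.4851 0.0125 0.055 ] [0.4878 0.0163 0.055 ]
LRJ (array([ 0.4903, -0.2461,  0.0712]), np.float64(0.0011476448757771578)) [ 0.4887 -0.2453  0.075 ] [ 0.4901 -0.2414  0.075 ]
SRL (array([0.5067, 0.291 , 0.1248]), np.float64(0.0020466007310692316)) [0.5042 0.2895 0.128 ] [0.5075 0.2931 0.128 ]
LSL [0.5057 0.2874 0.032 ] [np.float64(-27.664194320738005), np.float64(-116.04823486905036), np.float64(153.49566762785625), np.float64(63.37065735132564)]
SSL [0.5082 0.2923 0.096 ] [np.float64(170.50760418384894), np.float64(-108.56539194728734)]
```

```bash
python3 -m crank '{"travel":[[4,3,1],[8,6,2],[12,9,2],[16,12,2],[16,12,2]],"turn":[[0,0,8],[0,0,16],[0,0,24],[0,0,32],[0,0,36]],"gripper":[0,0,0,0,0]}' 60
python3 -m crank '{"travel":[[4,3,0],[8,6,0],[12,9,0],[15.5,12.7,0],[15.5,12.7,0]],"turn":[[0,0,8],[0,0,16],[0,0,24],[0,0,32],[0,0,37]],"gripper":[0,0,0,0,0]}'
python3 -m crank '{"travel":[[0,4,0],[0,8,0],[0,12,0],[0,16,0],[0,20,0]],"turn":[[0,0,0],[0,0,0],[0,0,0],[0,0,0],[0,0,0]],"gripper":[0,0,0,0,0]}'
```

```text
clock: 0.6
position: [0.3509, -0.4722, 0.2514]
tool_rot: [3.141, -0.003, 0.943]
force: [-0.2, -0.4, -0.3]
grip_width: 0.0854
finger_force: 0.0
clock: 1.1
position: [0.5049, -0.3435, 0.2511]
tool_rot: [3.14, -0.003, 1.589]
force: [-0.4, -0.1, -0.3]
grip_width: 0.0856
finger_force: 0.0
clock: 1.6
position: [0.4997, -0.1484, 0.2512]
tool_rot: [-3.141, 0.0, 1.575]
force: [0.0, 0.2, -0.4]
grip_width: 0.0854
finger_force: 0.0
```

```bash
python3 -m crank '{"travel":[[0,5,0],[0,10,0],[0,15,0],[0,20,0],[0,22,0]],"turn":[[0,0,0],[0,0,0],[0,0,0],[0,0,0],[0,0,0]],"gripper":[0,0,0,0,0]}'
python3 -m crank '{"travel":[[0,5,0],[0,10,0],[0.3,15,0],[0.6,20,0],[0.6,21.5,0]],"turn":[[0,0,0],[0,0,0],[0,0,0],[0,0,0],[0,0,0]],"gripper":[0,0,0,0,0]}'
python3 - <<'E'
from workcell import bot
from h import *
f=bot.grab_frame("wrist");np.savez("w1.npz",**f);cv2.imwrite("pics/w1.png",f["pixels"][:,:,::-1]);E=f["extrinsics"];print(f["fx"],-E[:3,:3].T@E[:3,3],E[:3,:3].round(2).tolist(),bot.observe()["position"])
def px(p): c=E@np.r_[p,1];return f["fx"]*c[0]/c[2]+f["cx"],f["fy"]*c[1]/c[2]+f["cy"]
print(px([.506,.291,.128]),px([.506,.291,.032]))
E
```

```text
clock: 2.1
position: [0.4995, 0.0747, 0.2514]
tool_rot: [3.141, -0.001, 1.579]
force: [-0.2, -0.7, -0.4]
grip_width: 0.0856
finger_force: 0.0
clock: 2.6
position: [0.5048, 0.2904, 0.251]
tool_rot: [-3.141, -0.002, 1.58]
force: [-0.6, -0.5, 0.5]
grip_width: 0.0851
finger_force: 0.0
303.15893664843 [0.50477016 0.36328942 0.39437844] [[1.0, 0.01, -0.0], [0.01, -0.96, 0.29], [0.0, -0.29, -0.96]] [0.5046812  0.29046209 0.25081983]
(np.float64(284.5527275391215), np.float64(203.44108273552519)) (np.float64(284.39672676905826), np.float64(182.71304053279854))
```

View pics/w1.png

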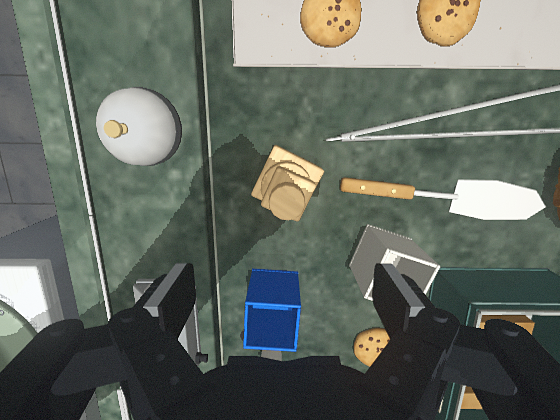

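The small round lid's top is at (288,202), within 4 px of the prediction, and the fingers close along x. I'll grip it now.

```bash
python3 -m crank '{"travel":[[0.2,0.1,-4],[0.2,0.1,-8],[0.2,0.1,-11],[0.2,0.1,-13],[0.2,0.1,-14]],"turn":[[0,0,0],[0,0,0],[0,0,0],[0,0,0],[0,0,0]],"gripper":[0,0,0,0,0]}' 40
python3 -m crank '{"travel":[[0,0,0],[0,0,0],[0,0,0],[0,0,0],[0,0,0]],"turn":[[0,0,0],[0,0,0],[0,0,0],[0,0,0],[0,0,0]],"gripper":[0.3,0.5,1,1,1]}' 40
python3 -m crank '{"travel":[[0,0,0],[0,0,0],[0,0,0],[0,0,0],[0,0,0]],"turn":[[0,0,0],[0,0,0],[0,0,0],[0,0,0],[0,0,0]],"gripper":[1,1,1,1,1]}' 40
```

```text
clock: 3.15
position: [0.5075, 0.2849, 0.1094]
tool_rot: [-3.139, 0.002, 1.574]
force: [-0.5, -0.0, 0.2]
grip_width: 0.0854
finger_force: 0.0
clock: 3.65
position: [0.5086, 0.2864, 0.1124]
tool_rot: [3.14, -0.001, 1.575]
force: [-1.0, -0.2, 6.5]
grip_width: 0.0323
finger_force: 39.0
clock: 4.15
position: [0.5086, 0.2864, 0.1124]
tool_rot: [3.14, -0.001, 1.575]
force: [-1.2, -0.1, 7.0]
grip_width: 0.0322
finger_force: 39.0
```

```bash
python3 - <<'E'
from workcell import bot
from h import *
a=bot.grab_frame("wrist")["pixels"][:,:,::-1];np.save("x.npy",a)
b=bot.grab_frame("scene")["pixels"][:,:,::-1]
cv2.imwrite("pics/g1.png",np.hstack([cv2.resize(a[150:400,160:420],(416,400)),crop(b,180,250,320,370,2.7)[:320].copy() if 0 else cv2.resize(b[240:380,170:310],(384,400))]))
E
```

```text
(no output)
```

View pics/g1.png

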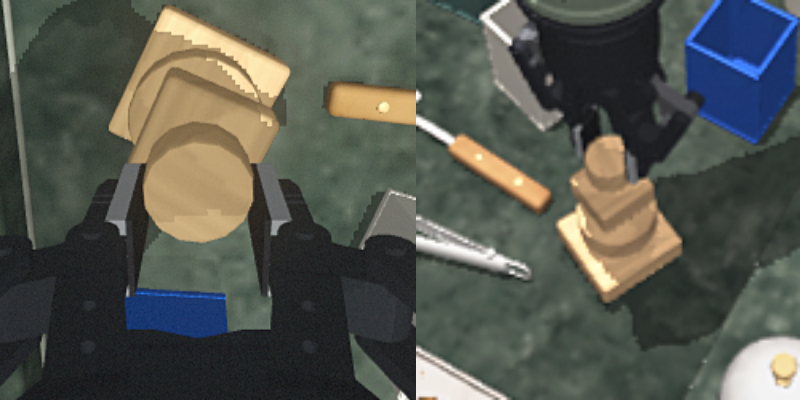

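The grip holds the round lid (centre at (197,182) in the crop), about 5 mm ahead of the pad centre. The rest of the stack is undisturbed, so I'll lift.

```bash
python3 -m crank '{"travel":[[0,0,1],[0,0,3],[0,0,6],[0,0,9],[0,0,9]],"turn":[[0,0,0],[0,0,0],[0,0,0],[0,0,0],[0,0,0]],"gripper":[1,1,1,1,1]}' 40
python3 -m crank '{"travel":[[0,-4,0],[0,-8,0],[0,-12,0],[0,-16,0],[0,-16,0]],"turn":[[0,0,0],[0,0,0],[0,0,0],[0,0,0],[0,0,0]],"gripper":[1,1,1,1,1]}' 40
python3 -m crank '{"travel":[[0,-4,0],[-1,-8,0],[-2,-11,0],[-2,-11,0],[-2,-11,0]],"turn":[[0,0,0],[0,0,0],[0,0,0],[0,0,0],[0,0,0]],"gripper":[1,1,1,1,1]}' 40
python3 - <<'E'
from workcell import bot
from h import *
W=bot.grab_frame("wrist");a=W["pixels"][:,:,::-1];np.savez("w2.npz",**W)
f=bot.grab_frame("scene");b=f["pixels"][:,:,::-1];np.savez("s2.npz",**f)
c=bot.grab_frame("top")["pixels"][:,:,::-1]
h=lambda m:cv2.resize(m,(390,400))
cv2.imwrite("pics/g2.png",np.hstack([h(a[160:400,160:394]),h(b[200:380,200:376])]));cv2.imwrite("pics/topg2.png",c);print(bot.observe()["position"])
E
```

```text
clock: 4.75
position: [0.5095, 0.2872, 0.2059]
tool_rot: [3.136, -0.003, 1.575]
force: [0.3, 0.6, -0.2]
grip_width: 0.0322
finger_force: 39.7
clock: 5.25
position: [0.5083, 0.1203, 0.2014]
tool_rot: [-3.141, 0.003, 1.569]
force: [0.7, 0.8, -0.3]
grip_width: 0.0324
finger_force: 39.8
clock: 5.75
position: [0.4882, 0.0157, 0.2017]
tool_rot: [3.141, 0.0, 1.574]
force: [0.2, 0.4, -0.0]
grip_width: 0.0324
finger_force: 39.8
[0.48840816 0.01712842 0.20145011]
```

View pics/g2.png

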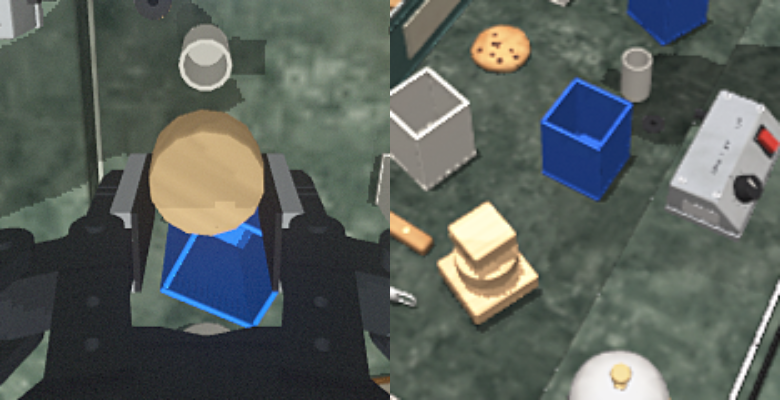

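```bash
python3 - <<'E'
from workcell import bot
from h import *
W=load("w2.npz");print(bot.observe()["position"])
print("lid",onz(W,(160+207*.6-.2,160+172*.6),.217),"jar",onz(W,(160+205*.6-.2,160+63*.6),.055),"lid rad",[onz(W,(160+x*.6,160+175*.6),.217)[0] for x in(150,264)])
# wood ellipse
im=W["pixels"];h=cv2.cvtColor(im,cv2.COLOR_RGB2HSV);m=cv2.inRange(h,(8,40,90),(30,200,255))[160:330,230:340]
c=max(cv2.findContours(m,cv2.RETR_EXTERNAL,cv2.CHAIN_APPROX_NONE)[0],key=cv2.contourArea);print(cv2.boundingRect(c))
x,y,w,hh=cv2.boundingRect(c);print([onz(W,(230+x+w/2,160+y+hh),.217)])
E
```

```text
[0.48840816 0.01712842 0.20145011]
lid [0.48881816 0.0251603  0.217     ] jar [0.48796334 0.01535007 0.055     ] lid rad [np.float64(0.47298998486381344), np.float64(0.5048403667494491)]
(19, 66, 70, 76)
[array([0.48888322, 0.00445406, 0.217     ])]
```

```bash
python3 -m crank '{"travel":[[-0.1,-0.7,-2],[-0.1,-0.7,-5],[-0.1,-0.7,-8],[-0.1,-0.7,-10],[-0.1,-0.7,-11]],"turn":[[0,0,0],[0,0,0],[0,0,0],[0,0,0],[0,0,0]],"gripper":[1,1,1,1,1]}' 40
python3 -m crank '{"travel":[[0,0,-1],[0,0,-1.7],[0,0,-2.3],[0,0,-2.8],[0,0,-2.8]],"turn":[[0,0,0],[0,0,0],[0,0,0],[0,0,0],[0,0,0]],"gripper":[1,1,1,1,1]}' 40
python3 -m crank '{"travel":[[0,0,-0.2],[0,0,-0.3],[0,0,-0.4],[0,0,-0.4],[0,0,-0.4]],"turn":[[0,0,0],[0,0,0],[0,0,0],[0,0,0],[0,0,0]],"gripper":[1,1,1,1,1]}' 40
```

```text
clock: 6.4
position: [0.4866, 0.0101, 0.0897]
tool_rot: [-3.14, -0.0, 1.577]
force: [0.2, 0.6, 0.1]
grip_width: 0.0325
finger_force: 39.8
clock: 6.9
position: [0.4871, 0.009, 0.063]
tool_rot: [-3.141, 0.0, 1.575]
force: [0.6, 0.3, 0.6]
grip_width: 0.0324
finger_force: 39.8
clock: 7.4
position: [0.4875, 0.0091, 0.0596]
tool_rot: [3.141, -0.0, 1.575]
force: [0.0, -0.2, 5.7]
grip_width: 0.0323
finger_force: 40.1
```

Seated: contact came at z 0.0596, as expected. Release, retreat and look at the stack again.

```bash
python3 -m crank '{"travel":[[0,0,0],[0,0,0],[0,0,0],[0,0,0],[0,0,0]],"turn":[[0,0,0],[0,0,0],[0,0,0],[0,0,0],[0,0,0]],"gripper":[0.5,0.4,0.2,0,0]}' 40
python3 -m crank '{"travel":[[0,0,3],[0,0,7],[0,0,12],[0,0,16],[0,0,18]],"turn":[[0,0,0],[0,0,0],[0,0,0],[0,0,0],[0,0,0]],"gripper":[0,0,0,0,0]}' 40
python3 -m crank '{"travel":[[0,4,0],[0,9,0],[0,14,0],[0,18,0],[0,20,0]],"turn":[[0,0,0],[0,0,0],[0,0,0],[0,0,0],[0,0,0]],"gripper":[0,0,0,0,0]}' 40
python3 -m crank '{"travel":[[2,4,0],[2,8,0],[2,8,0],[2,8,0],[2,8,0]],"turn":[[0,0,0],[0,0,0],[0,0,0],[0,0,0],[0,0,0]],"gripper":[0,0,0,0,0]}' 40
python3 - <<'E'
from workcell import bot
from h import *
W=bot.grab_frame("wrist");a=W["pixels"][:,:,::-1];np.savez("w3.npz",**W)
f=bot.grab_frame("scene");b=f["pixels"][:,:,::-1];np.savez("s3.npz",**f)
h=lambda m:cv2.resize(m,(400,400),interpolation=cv2.INTER_CUBIC)
cv2.imwrite("pics/g3.png",np.hstack([h(a[130:230,230:330]),h(b[260:360,195:295])]));print(bot.observe()["position"])
cv2.imwrite("pics/sc3.png",b)
E
```

```text
clock: 7.9
position: [0.4871, 0.009, 0.0593]
tool_rot: [-3.141, -0.0, 1.575]
force: [-0.4, 0.1, -0.1]
grip_width: 0.0853
finger_force: 0.0
clock: 8.4
position: [0.4879, 0.0092, 0.2426]
tool_rot: [3.138, 0.0, 1.575]
force: [0.4, -0.0, 0.1]
grip_width: 0.0853
finger_force: 0.0
clock: 8.9
position: [0.4863, 0.2129, 0.2394]
tool_rot: [-3.142, -0.001, 1.578]
force: [0.7, -0.5, 0.4]
grip_width: 0.0855
finger_force: 0.0
clock: 9.4
position: [0.5072, 0.2881, 0.2391]
tool_rot: [-3.141, 0.001, 1.574]
force: [0.2, -0.6, -0.8]
grip_width: 0.0851
finger_force: 0.0
[0.50744356 0.28790518 0.23939375]
```

View pics/g3.png

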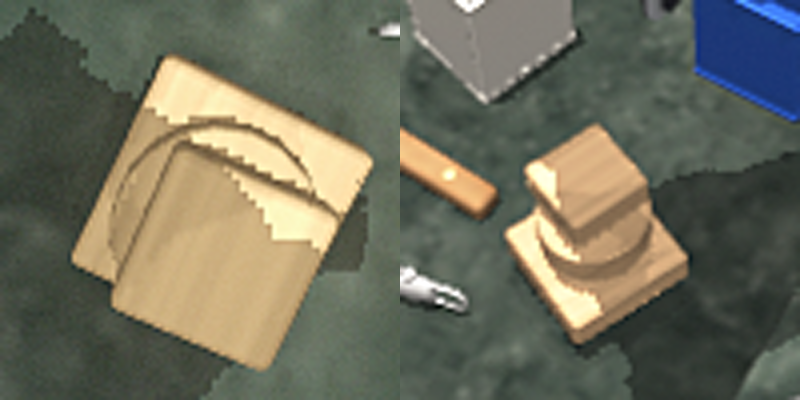

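Crop corners of the small square plate: wrist (182,143), (341,215), (265,370), (111,305); scene half (197,124), (248,182), (178,230), (127,170).

```bash
python3 - <<'E'
from h import *
W,S=load("w3.npz"),load("s3.npz");np.set_printoptions(precision=4,suppress=True)
w=lambda p:(230+p[0]/4-.4,130+p[1]/4-.4);s=lambda p:(195+p[0]/4-.4,260+p[1]/4-.4)
A=[(182,143),(341,215),(265,370),(111,305)];B=[(197,124),(248,182),(178,230),(127,170)]
for a in A:
    q=[tri([(W,w(a)),(S,s(b))]) for b in B];print([(x[0].round(3).tolist(),round(x[1],4)) for x in q if x[1]<.006])
for n,f,g,P in(("w",W,w,A),("s",S,s,B)):
    Q=np.array([onz(f,g(p),.096) for p in P]);print(n,Q.mean(0),[np.degrees(np.arctan2(*(Q[i]-Q[i-1])[1::-1]))%90 for i in range(4)],[np.linalg.norm(Q[i]-Q[i-1]) for i in range(4)])
Q=np.array([onz(W,w(p),.032) for p in[(72,262),(168,55),(372,160)]]);print("LSL",(Q[0]+Q[2])/2,[np.degrees(np.arctan2(*(Q[i]-Q[i-1])[1::-1]))%90 for i in(1,2)])
E
```

```text
[([0.499, 0.319, 0.091], np.float64(0.0009)), ([0.504, 0.333, 0.163], np.float64(0.0045))]
[([0.538, 0.302, 0.091], np.float64(0.0005))]
[([0.52, 0.263, 0.092], np.float64(0.0005)), ([0.524, 0.22, -0.026], np.float64(0.002))]
[([0.489, 0.303, 0.168], np.float64(0.0021)), ([0.482, 0.28, 0.091], np.float64(0.0005))]
w [0.5098 0.2917 0.096 ] [np.float64(66.10756044798244), np.float64(65.76542411884594), np.float64(65.83644730892449), np.float64(66.27121334225527)] [np.float64(0.04349392491505656), np.float64(0.0417550862847416), np.float64(0.04312639302623992), np.float64(0.04155044589868553)]
s [0.5078 0.2929 0.096 ] [np.float64(66.74438161403216), np.float64(66.16455538491653), np.float64(66.82167524738574), np.float64(66.77263719950993)] [np.float64(0.041552159291364875), np.float64(0.04215794534518941), np.float64(0.04110475416335028), np.float64(0.04221124322235354)]
LSL [0.5089 0.2907 0.032 ] [np.float64(64.29002423995776), np.float64(63.32066471078802)]
```

```bash
python3 -m crank '{"travel":[[0.15,0.4,0],[0.15,0.4,-1],[0.15,0.4,-3],[0.15,0.4,-6],[0.15,0.4,-9]],"turn":[[0,0,-8],[0,0,-16],[0,0,-24],[0,0,-24],[0,0,-24]],"gripper":[0,0,0,0,0]}' 40
python3 -m crank '{"travel":[[0,0,-2],[0,0,-4],[0,0,-6],[0,0,-7.1],[0,0,-7.1]],"turn":[[0,0,0],[0,0,0],[0,0,0],[0,0,0],[0,0,0]],"gripper":[0,0,0,0,0]}' 40
python3 -m crank '{"travel":[[0,0,0],[0,0,0],[0,0,0],[0,0,0],[0,0,0]],"turn":[[0,0,0],[0,0,0],[0,0,0],[0,0,0],[0,0,0]],"gripper":[0.2,0.3,0.4,1,1]}' 40
python3 -m crank '{"travel":[[0,0,0],[0,0,0],[0,0,0],[0,0,0],[0,0,0]],"turn":[[0,0,0],[0,0,0],[0,0,0],[0,0,0],[0,0,0]],"gripper":[1,1,1,1,1]}' 40
```

```text
clock: 10.0
position: [0.5091, 0.2922, 0.1489]
tool_rot: [3.14, -0.001, 1.154]
force: [0.3, -0.0, 0.1]
grip_width: 0.0852
finger_force: 0.0
clock: 10.5
position: [0.5083, 0.2922, 0.0773]
tool_rot: [-3.141, 0.002, 1.155]
force: [0.1, 0.5, 0.3]
grip_width: 0.085
finger_force: 0.0
clock: 11.0
position: [0.5093, 0.2932, 0.0791]
tool_rot: [3.141, -0.001, 1.156]
force: [0.5, -1.3, 6.1]
grip_width: 0.0428
finger_force: 40.1
clock: 11.5
position: [0.5092, 0.2932, 0.0791]
tool_rot: [3.141, -0.001, 1.156]
force: [0.6, -0.9, 6.2]
grip_width: 0.043
finger_force: 40.1
```

```bash
python3 -m crank '{"travel":[[0,0,1],[0,0,3],[0,0,7],[0,0,11],[0,0,12]],"turn":[[0,0,0],[0,0,0],[0,0,0],[0,0,0],[0,0,0]],"gripper":[1,1,1,1,1]}' 40
python3 -m crank '{"travel":[[1,-4,0],[2,-8,0],[4,-12,0],[6,-16,0],[7,-20,0]],"turn":[[0,0,4],[0,0,8],[0,0,12],[0,0,16],[0,0,19]],"gripper":[1,1,1,1,1]}' 40
python3 -m crank '{"travel":[[1,-4,0],[2,-8,0],[4,-12,0],[5.8,-16,0],[5.8,-18,0]],"turn":[[0,0,0],[0,0,0],[0,0,0],[0,0,0],[0,0,0]],"gripper":[1,1,1,1,1]}' 40
python3 -m crank '{"travel":[[0,0,0],[0,0,0],[0,0,0],[0,0,0],[0,0,0]],"turn":[[0,0,0],[0,0,0],[0,0,0],[0,0,0],[0,0,0]],"gripper":[1,1,1,1,1]}' 40
python3 - <<'E'
from workcell import bot
from h import *
W=bot.grab_frame("wrist");a=W["pixels"][:,:,::-1];np.savez("w4.npz",**W);o=bot.observe()
T=bot.grab_frame("top")["pixels"][:,:,::-1]
h=lambda m:cv2.resize(m,(400,400),interpolation=cv2.INTER_CUBIC)
cv2.imwrite("pics/g4.png",np.hstack([h(a[150:350,180:380]),h(T[180:280,250:350])]));print(o["position"],o["tool_rot"],o["qpos"])
E
```

```text
clock: 12.0
position: [0.5098, 0.2941, 0.2031]
tool_rot: [3.138, -0.005, 1.156]
force: [0.2, 0.3, -0.7]
grip_width: 0.0432
finger_force: 41.1
clock: 12.5
position: [0.5796, 0.0911, 0.1985]
tool_rot: [3.141, -0.0, 1.49]
force: [0.4, -0.4, -0.7]
grip_width: 0.0431
finger_force: 41.1
clock: 13.0
position: [0.6376, -0.0912, 0.198]
tool_rot: [3.141, 0.001, 1.484]
force: [-0.8, 0.1, -1.3]
grip_width: 0.0434
finger_force: 41.1
clock: 13.5
position: [0.6367, -0.0861, 0.1985]
tool_rot: [3.141, -0.0, 1.489]
force: [-0.7, 0.2, 0.4]
grip_width: 0.0432
finger_force: 41.1
[ 0.63664105 -0.08629959  0.19841582] [ 3.14153651e+00 -4.53456188e-05  1.48847891e+00] [ 0.38735945  0.63007127 -0.53478572  1.56342848  0.35431025  1.04600965
 -0.32459865]
```

View pics/g4.png

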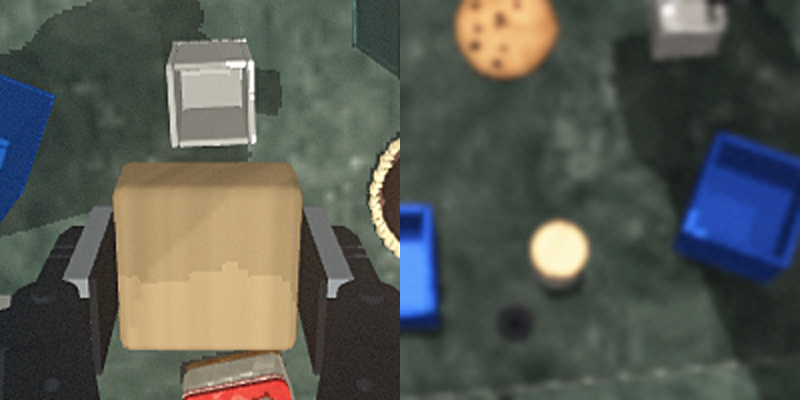

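```bash
python3 - <<'E'
from h import *
W=load("w4.npz");np.set_printoptions(precision=4,suppress=True)
w=lambda p:(180+p[0]/2-.25,150+p[1]/2-.25)
for n,z,P in(("jar",.065,[(168,67),(252,63),(256,145),(173,147)]),("lid",.1984+.017,[(117,190),(300,185),(298,348),(122,350)])):
    Q=np.array([onz(W,w(p),z) for p in P]);print(n,Q.mean(0),[(np.degrees(np.arctan2(*(Q[i]-Q[i-1])[1::-1]))+45)%90-45 for i in range(4)],[np.linalg.norm(Q[i]-Q[i-1]) for i in range(4)])
E
```

```text
jar [ 0.6391 -0.0883  0.065 ] [np.float64(-2.268089765751853), np.float64(-1.941766434801842), np.float64(-0.7488639412282225), np.float64(-3.251813627740063)] [np.float64(0.03925455569220829), np.float64(0.03896135327514822), np.float64(0.04017786033705489), np.float64(0.040031832489688175)]
lid [ 0.6374 -0.0875  0.2154] [np.float64(-5.525146372620156), np.float64(-3.021931089227472), np.float64(-2.8414180355382825), np.float64(-3.9464095749432886)] [np.float64(0.0424087222917449), np.float64(0.04115612745502675), np.float64(0.04306466603922069), np.float64(0.0431496413333969)]
```

```bash
python3 -m crank '{"travel":[[0.15,-0.1,-2],[0.15,-0.1,-5],[0.15,-0.1,-8],[0.15,-0.1,-9.5],[0.15,-0.1,-10]],"turn":[[0,0,1],[0,0,1],[0,0,1],[0,0,1],[0,0,1]],"gripper":[1,1,1,1,1]}' 40
python3 -m crank '{"travel":[[0,0,-1],[0,0,-1.7],[0,0,-2.3],[0,0,-2.8],[0,0,-2.8]],"turn":[[0,0,0],[0,0,0],[0,0,0],[0,0,0],[0,0,0]],"gripper":[1,1,1,1,1]}' 40
python3 -m crank '{"travel":[[0,0,-0.1],[0,0,-0.2],[0,0,-0.4],[0,0,-0.4],[0,0,-0.4]],"turn":[[0,0,0],[0,0,0],[0,0,0],[0,0,0],[0,0,0]],"gripper":[1,1,1,1,1]}' 40
```

```text
clock: 14.1
position: [0.6376, -0.0877, 0.097]
tool_rot: [-3.14, -0.0, 1.505]
force: [0.0, -0.1, -0.4]
grip_width: 0.0429
finger_force: 41.1
clock: 14.6
position: [0.638, -0.0879, 0.0698]
tool_rot: [-3.141, 0.0, 1.505]
force: [-0.8, 0.4, -0.9]
grip_width: 0.0429
finger_force: 41.1
clock: 15.1
position: [0.6385, -0.088, 0.0681]
tool_rot: [3.141, 0.001, 1.505]
force: [-8.1, 0.4, 25.8]
grip_width: 0.0434
finger_force: 44.1
```

```bash
python3 -m crank '{"travel":[[0,0,0.2],[0,0,0.2],[0,0,0.2],[0,0,0.2],[0,0,0.2]],"turn":[[0,0,0],[0,0,0],[0,0,0],[0,0,0],[0,0,0]],"gripper":[0.4,0.3,0.2,0,0]}' 40
python3 -m crank '{"travel":[[0,0,3],[0,0,7],[0,0,12],[0,0,16],[0,0,17]],"turn":[[0,0,0],[0,0,0],[0,0,0],[0,0,0],[0,0,0]],"gripper":[0,0,0,0,0]}' 40
python3 -m crank '{"travel":[[-1,4,0],[-3,8,0],[-5,13,0],[-6,18,0],[-7,20,0]],"turn":[[0,0,0],[0,0,0],[0,0,0],[0,0,0],[0,0,0]],"gripper":[0,0,0,0,0]}' 40
python3 -m crank '{"travel":[[-2,4,0],[-3,9,0],[-4,14,0],[-6,18,0],[-6,18,0]],"turn":[[0,0,0],[0,0,0],[0,0,0],[0,0,0],[0,0,0]],"gripper":[0,0,0,0,0]}' 40
python3 - <<'E'
from workcell import bot
from h import *
W=bot.grab_frame("wrist");a=W["pixels"][:,:,::-1];np.savez("w5.npz",**W)
f=bot.grab_frame("scene");b=f["pixels"][:,:,::-1];np.savez("s5.npz",**f)
h=lambda m:cv2.resize(m,(400,400),interpolation=cv2.INTER_CUBIC)
cv2.imwrite("pics/g5.png",np.hstack([h(a[130:230,230:330]),h(b[150:350,180:380])]));print(bot.observe()["position"])
E
```

```text
clock: 15.6
position: [0.6381, -0.0879, 0.0681]
tool_rot: [-3.141, -0.0, 1.505]
force: [-0.8, -0.6, -0.6]
grip_width: 0.0852
finger_force: 0.0
clock: 16.1
position: [0.6397, -0.0878, 0.243]
tool_rot: [3.136, 0.0, 1.505]
force: [0.7, -0.7, 0.1]
grip_width: 0.085
finger_force: 0.0
clock: 16.6
position: [0.5668, 0.1163, 0.2382]
tool_rot: [-3.141, -0.001, 1.509]
force: [0.3, 0.1, -0.1]
grip_width: 0.0855
finger_force: 0.0
clock: 17.1
position: [0.5043, 0.2985, 0.2381]
tool_rot: [-3.14, -0.003, 1.513]
force: [0.5, -1.0, -0.2]
grip_width: 0.0856
finger_force: 0.0
[0.50742824 0.29297377 0.23780404]
```

View pics/g5.png

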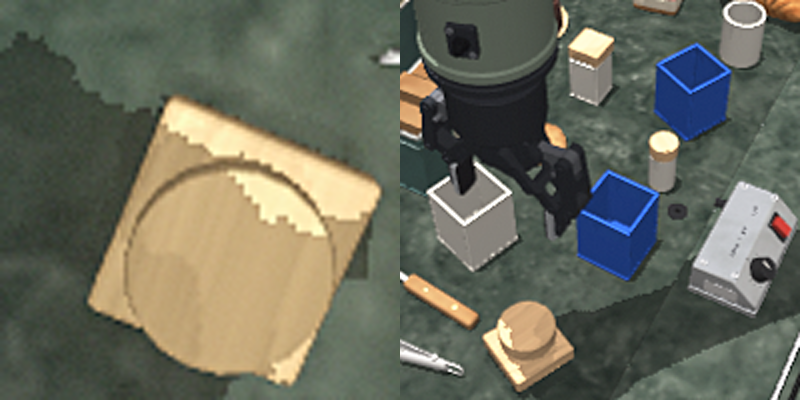

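```bash
python3 - <<'E'
from h import *
from workcell import bot
W,S=load("w5.npz"),load("s5.npz")
w=(230+230/4-.4,130+270/4-.4);s=(180+127/2-.25,150+327/2-.25)
print(onz(W,w,.064),onz(S,s,.064),tri([(W,w),(S,s)]),bot.observe()["position"])
Q=np.array([onz(W,(230+x/4,130+y/4),.032) for x,y in[(88,303),(170,97),(380,188),(290,383)]]);print("LSL",Q.mean(0),[np.degrees(np.arctan2(*(Q[i]-Q[i-1])[1::-1]))%90 for i in range(4)])
E
```

```text
[0.50790866 0.29223245 0.064     ] [0.50571068 0.29382232 0.064     ] (array([0.50792043, 0.29078583, 0.05794344]), np.float64(6.862888946386939e-05)) [0.50742824 0.29297377 0.23780404]
LSL [0.50921352 0.2911222  0.032     ] [np.float64(64.13801033257423), np.float64(64.2527914688872), np.float64(63.44390441636396), np.float64(64.0280705330449)]
```

```bash
python3 -m crank '{"travel":[[0,-0.1,-4],[0,-0.1,-8],[0,-0.1,-12],[0,-0.1,-14],[0,-0.1,-16]],"turn":[[0,0,0],[0,0,0],[0,0,0],[0,0,0],[0,0,0]],"gripper":[0,0,0,0,0]}' 40
python3 -m crank '{"travel":[[0,0,-1],[0,0,-2],[0,0,-3],[0,0,-3.5],[0,0,-3.5]],"turn":[[0,0,0],[0,0,0],[0,0,0],[0,0,0],[0,0,0]],"gripper":[0,0,0,0,0]}' 40
python3 -m crank '{"travel":[[0,0,0],[0,0,0],[0,0,0],[0,0,0],[0,0,0]],"turn":[[0,0,0],[0,0,0],[0,0,0],[0,0,0],[0,0,0]],"gripper":[0.1,0.2,0.3,1,1]}' 40
python3 -m crank '{"travel":[[0,0,0],[0,0,0],[0,0,0],[0,0,0],[0,0,0]],"turn":[[0,0,0],[0,0,0],[0,0,0],[0,0,0],[0,0,0]],"gripper":[1,1,1,1,1]}' 40
```

```text
clock: 17.7
position: [0.5085, 0.2892, 0.0765]
tool_rot: [-3.141, 0.001, 1.503]
force: [0.5, 0.1, 0.2]
grip_width: 0.0853
finger_force: 0.0
clock: 18.2
position: [0.5081, 0.2909, 0.043]
tool_rot: [-3.141, 0.0, 1.505]
force: [-0.3, 0.1, -0.0]
grip_width: 0.085
finger_force: 0.0
clock: 18.7
position: [0.5084, 0.2912, 0.044]
tool_rot: [3.141, -0.0, 1.505]
force: [-2.0, -2.8, 9.7]
grip_width: 0.0566
finger_force: 40.6
clock: 19.2
position: [0.5084, 0.2912, 0.044]
tool_rot: [3.141, -0.0, 1.505]
force: [-2.5, -1.0, 9.4]
grip_width: 0.0567
finger_force: 40.6
```

```bash
python3 -m crank '{"travel":[[0,0,1],[0,0,3],[0,0,7],[0,0,11],[0,0,15]],"turn":[[0,0,0],[0,0,0],[0,0,0],[0,0,0],[0,0,0]],"gripper":[1,1,1,1,1]}' 40
python3 -m crank '{"travel":[[0,-4,0],[0,-8,0],[0,-12,0],[0,-16,0],[0,-20,0]],"turn":[[0,0,0],[0,0,0],[0,0,0],[0,0,0],[0,0,0]],"gripper":[1,1,1,1,1]}' 40
python3 -m crank '{"travel":[[0,-4,0],[0,-8,0],[0,-12,0],[-1,-16,0],[-1,-20,0]],"turn":[[0,0,0],[0,0,0],[0,0,0],[0,0,0],[0,0,0]],"gripper":[1,1,1,1,1]}' 40
python3 -m crank '{"travel":[[0,-4,0],[0,-8,0],[-0.9,-12,0],[-0.9,-13.5,0],[-0.9,-13.5,0]],"turn":[[0,0,0],[0,0,0],[0,0,0],[0,0,0],[0,0,0]],"gripper":[1,1,1,1,1]}' 40
python3 -m crank '{"travel":[[0,0,0],[0,0,0],[0,0,0],[0,0,0],[0,0,0]],"turn":[[0,0,0],[0,0,0],[0,0,0],[0,0,0],[0,0,0]],"gripper":[1,1,1,1,1]}' 40
python3 - <<'E'
from workcell import bot
from h import *
W=bot.grab_frame("wrist");a=W["pixels"][:,:,::-1];np.savez("w6.npz",**W)
h=lambda m:cv2.resize(m,(600,600),interpolation=cv2.INTER_CUBIC)
cv2.imwrite("pics/g6.png",h(a[130:330,180:380]));print(bot.observe()["position"])
E
```

```text
clock: 19.7
position: [0.5078, 0.291, 0.1955]
tool_rot: [-3.142, -0.0, 1.505]
force: [0.9, -0.2, -0.4]
grip_width: 0.0563
finger_force: 42.8
clock: 20.2
position: [0.5079, 0.0895, 0.194]
tool_rot: [3.141, 0.0, 1.505]
force: [0.2, 0.1, -0.9]
grip_width: 0.0564
finger_force: 42.9
clock: 20.7
position: [0.4971, -0.1106, 0.194]
tool_rot: [3.142, 0.0, 1.505]
force: [0.3, 0.1, -0.2]
grip_width: 0.0567
finger_force: 42.9
clock: 21.2
position: [0.4886, -0.2461, 0.1936]
tool_rot: [3.141, 0.0, 1.502]
force: [0.0, 0.3, -0.6]
grip_width: 0.0564
finger_force: 42.9
clock: 21.7
position: [0.4893, -0.2435, 0.1934]
tool_rot: [3.142, -0.0, 1.506]
force: [0.1, 0.7, -0.5]
grip_width: 0.0566
finger_force: 42.9
[ 0.48924621 -0.24365392  0.19332287]
```

View pics/g6.png

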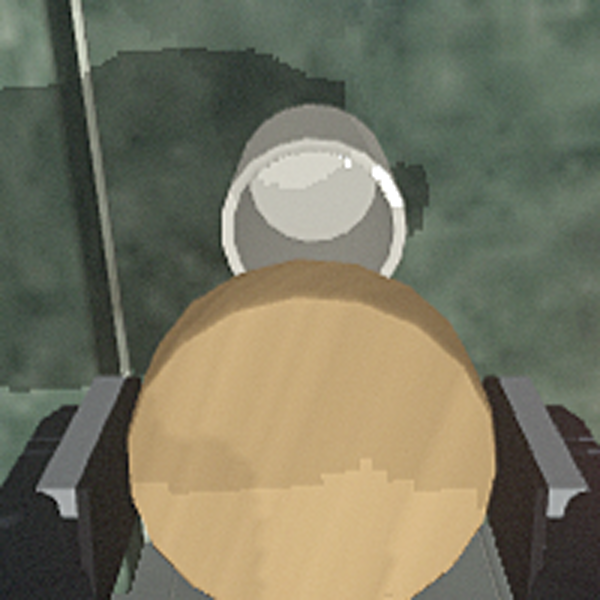

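```bash
python3 - <<'E'
from h import *
W=load("w6.npz");w=lambda x,y:(180+x/3-.3,130+y/3-.3)
print("jar",onz(W,w(314,228),.075),"top edge-28mm",onz(W,w(314,138),.075)[1]-.028,"lid",onz(W,w(312,474),.1933+.020),"top edge-29",onz(W,w(312,297),.2133)[1]-.029)
E
```

```text
jar [ 0.4904246  -0.24402902  0.075     ] top edge-28mm -0.244957682519055 lid [ 0.4897641  -0.24418002  0.2133    ] top edge-29 -0.24440552266377993
```

```bash
python3 -m crank '{"travel":[[0.05,0,-2],[0.05,0,-5],[0.05,0,-7],[0.05,0,-8.5],[0.05,0,-9.5]],"turn":[[0,0,0],[0,0,0],[0,0,0],[0,0,0],[0,0,0]],"gripper":[1,1,1,1,1]}' 40
python3 -m crank '{"travel":[[0,0,-0.6],[0,0,-1.2],[0,0,-1.7],[0,0,-2.1],[0,0,-2.1]],"turn":[[0,0,0],[0,0,0],[0,0,0],[0,0,0],[0,0,0]],"gripper":[1,1,1,1,1]}' 40
python3 -m crank '{"travel":[[0,0,-0.1],[0,0,-0.2],[0,0,-0.3],[0,0,-0.3],[0,0,-0.3]],"turn":[[0,0,0],[0,0,0],[0,0,0],[0,0,0],[0,0,0]],"gripper":[1,1,1,1,1]}' 40
```

```text
clock: 22.25
position: [0.4895, -0.2438, 0.0973]
tool_rot: [-3.141, -0.0, 1.505]
force: [-0.2, 0.3, 1.0]
grip_width: 0.0565
finger_force: 42.9
clock: 22.75
position: [0.4895, -0.2439, 0.077]
tool_rot: [-3.141, -0.0, 1.505]
force: [0.5, 0.9, 0.4]
grip_width: 0.0563
finger_force: 42.9
clock: 23.25
position: [0.4899, -0.244, 0.075]
tool_rot: [3.141, 0.001, 1.505]
force: [-4.1, 1.3, 13.0]
grip_width: 0.0568
finger_force: 44.4
```

```bash
python3 -m crank '{"travel":[[0,0,0.1],[0,0,0.1],[0,0,0.1],[0,0,0.1],[0,0,0.1]],"turn":[[0,0,0],[0,0,0],[0,0,0],[0,0,0],[0,0,0]],"gripper":[0.3,0.2,0.1,0,0]}' 40
python3 -m crank '{"travel":[[0,0,3],[0,0,7],[0,0,12],[0,0,15],[0,0,16]],"turn":[[0,0,0],[0,0,0],[0,0,0],[0,0,0],[0,0,0]],"gripper":[0,0,0,0,0]}' 40
python3 -m crank '{"travel":[[0,4,0],[0,8,0],[0,12,0],[0,16,0],[0,20,0]],"turn":[[0,0,5],[0,0,10],[0,0,15],[0,0,20],[0,0,25]],"gripper":[0,0,0,0,0]}' 40
python3 -m crank '{"travel":[[0,4,0],[0,8,0],[1,12,0],[1,16,0],[1,20,0]],"turn":[[0,0,5],[0,0,10],[0,0,15],[0,0,20],[0,0,25]],"gripper":[0,0,0,0,0]}' 40
python3 -m crank '{"travel":[[0.9,4,0],[0.9,8,0],[0.9,12,0],[0.9,13.5,0],[0.9,13.5,0]],"turn":[[0,0,5],[0,0,10],[0,0,15],[0,0,17.6],[0,0,17.6]],"gripper":[0,0,0,0,0]}' 40
python3 -m crank '{"travel":[[0,0,0],[0,0,0],[0,0,0],[0,0,0],[0,0,0]],"turn":[[0,0,0],[0,0,0],[0,0,0],[0,0,0],[0,0,0]],"gripper":[0,0,0,0,0]}' 40
python3 - <<'E'
from workcell import bot
from h import *
W=bot.grab_frame("wrist");a=W["pixels"][:,:,::-1];np.savez("w7.npz",**W)
f=bot.grab_frame("scene");b=f["pixels"][:,:,::-1];np.savez("s7.npz",**f)
h=lambda m:cv2.resize(m,(400,400),interpolation=cv2.INTER_CUBIC)
cv2.imwrite("pics/g7.png",np.hstack([h(a[120:320,180:380]),h(b[130:350,180:400])]));o=bot.observe();print(o["position"],o["qpos"])
for n,X in(("w",W),("s",f)):
    m=cv2.inRange(cv2.cvtColor(X["pixels"],cv2.COLOR_RGB2HSV),(10,50,90),(28,200,255))
    c=np.array([.509,.291,.032,1]);p=X["extrinsics"]@c;u=X["fx"]*p[0]/p[2]+X["cx"],X["fy"]*p[1]/p[2]+X["cy"]
    for k in cv2.findContours(m,cv2.RETR_EXTERNAL,cv2.CHAIN_APPROX_NONE)[0]:
        if cv2.pointPolygonTest(k,u,False)>0: print(n,u,cv2.minAreaRect(k),cv2.approxPolyDP(k,5,True)[:,0].tolist(),[onz(X,q,.032).round(4).tolist() for q in cv2.approxPolyDP(k,5,True)[:,0]])
E
```

```text
clock: 23.75
position: [0.4896, -0.2439, 0.0752]
tool_rot: [-3.141, -0.0, 1.505]
force: [0.7, 0.4, 0.3]
grip_width: 0.0852
finger_force: 0.0
clock: 24.25
position: [0.4907, -0.2443, 0.2385]
tool_rot: [3.138, 0.002, 1.505]
force: [-0.3, 0.9, -0.5]
grip_width: 0.0854
finger_force: 0.0
clock: 24.75
position: [0.4892, -0.0425, 0.2348]
tool_rot: [-3.141, -0.0, 1.945]
force: [0.7, -0.1, 1.2]
grip_width: 0.0854
finger_force: 0.0
clock: 25.25
position: [0.4994, 0.1575, 0.2347]
tool_rot: [-3.141, -0.0, 2.381]
force: [0.9, -0.6, 0.3]
grip_width: 0.0854
finger_force: 0.0
clock: 25.75
position: [0.5077, 0.2932, 0.2345]
tool_rot: [3.142, -0.002, 2.689]
force: [0.3, -1.2, -0.9]
grip_width: 0.0849
finger_force: 0.0
clock: 26.25
position: [0.5088, 0.2906, 0.2354]
tool_rot: [-3.142, 0.0, 2.684]
force: [-0.2, -0.8, -0.3]
grip_width: 0.0857
finger_force: 0.0
[0.50874394 0.29084875 0.23538803] [-0.01133609  0.5949697  -0.90676336  1.67021934  0.50988084  1.13077408
  0.05486985]
w (np.float64(284.14950429172626), np.float64(185.2831447200532)) ((284.5, 183.5), (59.0, 59.0), 90.0) [[312, 155], [255, 156], [257, 212], [312, 211]] [[0.4916, 0.3346, 0.032], [0.4641, 0.2763, 0.032], [0.5238, 0.2475, 0.032], [0.5517, 0.307, 0.032]]
s (np.float64(243.60563818734397), np.float64(319.91539128201305)) ((243.6153564453125, 322.423095703125), (34.66876220703125, 36.61021423339844), 56.3099365234375) [[249, 302], [221, 317], [238, 345], [266, 328]] [[0.5207, 0.2495, 0.032], [0.5532, 0.3066, 0.032], [0.4904, 0.3432, 0.032], [0.46, 0.2859, 0.032]]
```

View pics/g7.png

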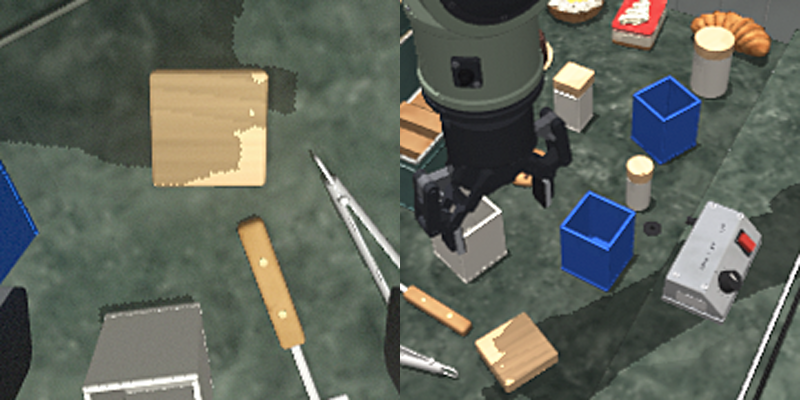

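Three lids are seated, and the large square lid at crop (209,128) is aligned with the tool. I'll pick it up.

```bash
python3 -m crank '{"travel":[[0,0,-4],[0,0,-8],[0,0,-12],[0,0,-16],[0,0,-18]],"turn":[[0,0,0],[0,0,0],[0,0,0],[0,0,0],[0,0,0]],"gripper":[0,0,0,0,0]}' 40
python3 -m crank '{"travel":[[0,0,-1],[0,0,-2],[0,0,-3],[0,0,-4],[0,0,-4.5]],"turn":[[0,0,0],[0,0,0],[0,0,0],[0,0,0],[0,0,0]],"gripper":[0,0,0,0,0]}' 40
python3 -m crank '{"travel":[[0,0,0],[0,0,0],[0,0,0],[0,0,0],[0,0,0]],"turn":[[0,0,0],[0,0,0],[0,0,0],[0,0,0],[0,0,0]],"gripper":[0,0.1,0.15,1,1]}' 40
python3 -m crank '{"travel":[[0,0,0],[0,0,0],[0,0,0],[0,0,0],[0,0,0]],"turn":[[0,0,0],[0,0,0],[0,0,0],[0,0,0],[0,0,0]],"gripper":[1,1,1,1,1]}' 50
```

```text
clock: 26.85
position: [0.5075, 0.2902, 0.0522]
tool_rot: [-3.139, -0.002, 2.685]
force: [-0.1, -0.2, 1.1]
grip_width: 0.0854
finger_force: 0.0
clock: 27.35
position: [0.5087, 0.291, 0.0098]
tool_rot: [-3.142, 0.0, 2.685]
force: [0.3, 0.4, 1.0]
grip_width: 0.086
finger_force: 0.0
clock: 27.85
position: [0.5089, 0.2912, 0.011]
tool_rot: [3.141, 0.001, 2.685]
force: [-1.2, -1.8, 7.7]
grip_width: 0.0671
finger_force: 44.0
clock: 28.35
position: [0.5089, 0.2912, 0.0111]
tool_rot: [3.141, 0.001, 2.685]
force: [-2.3, -1.9, 9.8]
grip_width: 0.0664
finger_force: 53.4
```

```bash
python3 -m crank '{"travel":[[0,0,1],[0,0,3],[0,0,7],[0,0,12],[0,0,16]],"turn":[[0,0,0],[0,0,0],[0,0,0],[0,0,0],[0,0,0]],"gripper":[1,1,1,1,1]}' 50
python3 -m crank '{"travel":[[2,-2,2],[5,-5,3],[9,-8,3],[12.8,-10.4,3],[12.8,-10.4,3]],"turn":[[0,0,3],[0,0,6],[0,0,9],[0,0,9],[0,0,9]],"gripper":[1,1,1,1,1]}' 50
python3 -m crank '{"travel":[[0,0,0],[0,0,0],[0,0,0],[0,0,0],[0,0,0]],"turn":[[0,0,0],[0,0,0],[0,0,0],[0,0,0],[0,0,0]],"gripper":[1,1,1,1,1]}' 50
python3 - <<'E'
from workcell import bot
from h import *
W=bot.grab_frame("wrist");a=W["pixels"][:,:,::-1];np.savez("w8.npz",**W)
h=lambda m:cv2.resize(m,(600,600),interpolation=cv2.INTER_CUBIC)
cv2.imwrite("pics/g8.png",h(a[130:330,180:380]));o=bot.observe();print(o["position"],o["tool_rot"])
E
```

```text
clock: 28.85
position: [0.5085, 0.2914, 0.1734]
tool_rot: [3.141, 0.0, 2.685]
force: [0.5, -0.8, -1.4]
grip_width: 0.0669
finger_force: 57.3
clock: 29.35
position: [0.6408, 0.1816, 0.2]
tool_rot: [-3.141, 0.001, 2.834]
force: [-0.8, -0.6, -1.8]
grip_width: 0.0669
finger_force: 57.4
clock: 29.85
position: [0.6364, 0.1875, 0.2005]
tool_rot: [-3.141, 0.0, 2.843]
force: [0.5, 0.5, -0.3]
grip_width: 0.0666
finger_force: 57.4
[0.63644331 0.18735036 0.20043524] [-3.14148459e+00  1.69261313e-04  2.84255700e+00]
```

View pics/g8.png

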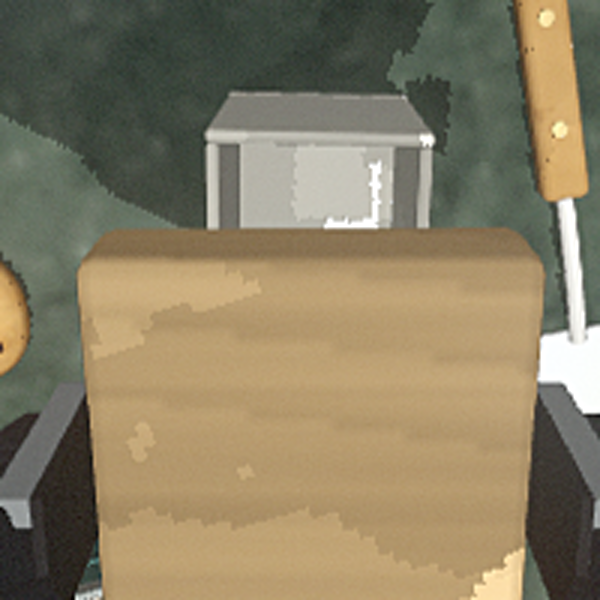

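```bash
python3 - <<'E'
from h import *
W=load("w8.npz");w=lambda p:(180+p[0]/3-.3,130+p[1]/3-.3)
for n,z,P,s in(("jar",.085,[(205,133),(434,137)],.066),("lid",.2004+.021,[(80,268),(543,262)],.068)):
    a,b=[onz(W,w(p),z)[:2] for p in P];e=(b-a)/np.linalg.norm(b-a);print(n,np.linalg.norm(b-a),np.degrees(np.arctan2(e[1],e[0]))%90,"centre",(a+b)/2+np.array([e[1],-e[0]])*s/2, (a+b)/2-np.array([e[1],-e[0]])*s/2)
E
```

```text
jar 0.06566657521616932 71.87094173509111 centre [0.64176775 0.18735152] [0.57904412 0.20788798]
lid 0.06549261596179841 73.669072406259 centre [0.63740071 0.18750414] [0.57214426 0.2066247 ]
```

```bash
python3 -m crank '{"travel":[[0.3,-0.05,-2],[0.3,-0.05,-5],[0.3,-0.05,-7],[0.3,-0.05,-8.5],[0.3,-0.05,-9.5]],"turn":[[0,0,-1],[0,0,-1],[0,0,-1],[0,0,-1],[0,0,-1]],"gripper":[1,1,1,1,1]}' 50
python3 -m crank '{"travel":[[0,0,-0.6],[0,0,-1.2],[0,0,-1.6],[0,0,-2],[0,0,-2]],"turn":[[0,0,0],[0,0,0],[0,0,0],[0,0,0],[0,0,0]],"gripper":[1,1,1,1,1]}' 50
python3 -m crank '{"travel":[[0,0,-0.1],[0,0,-0.2],[0,0,-0.25],[0,0,-0.25],[0,0,-0.25]],"turn":[[0,0,0],[0,0,0],[0,0,0],[0,0,0],[0,0,0]],"gripper":[1,1,1,1,1]}' 50
```

```text
clock: 30.4
position: [0.6392, 0.1864, 0.1037]
tool_rot: [-3.141, -0.001, 2.824]
force: [-0.3, -0.4, -1.5]
grip_width: 0.0664
finger_force: 57.3
clock: 30.9
position: [0.6396, 0.1865, 0.0851]
tool_rot: [-3.141, -0.0, 2.825]
force: [0.3, -1.2, -1.5]
grip_width: 0.0668
finger_force: 57.3
clock: 31.4
position: [0.6399, 0.1867, 0.0841]
tool_rot: [3.141, 0.001, 2.824]
force: [-5.8, -3.6, 15.3]
grip_width: 0.0666
finger_force: 59.2
```

```bash
python3 -m crank '{"travel":[[0,0,0.1],[0,0,0.1],[0,0,0.1],[0,0,0.1],[0,0,0.1]],"turn":[[0,0,0],[0,0,0],[0,0,0],[0,0,0],[0,0,0]],"gripper":[0.2,0.1,0,0,0]}' 50
python3 -m crank '{"travel":[[0,0,3],[0,0,7],[0,0,11],[0,0,15],[0,0,15]],"turn":[[0,0,0],[0,0,0],[0,0,0],[0,0,0],[0,0,0]],"gripper":[0,0,0,0,0]}' 50
python3 -m crank '{"travel":[[-3,0,0],[-7,0,0],[-11,0,0],[-15,0,0],[-17,0,0]],"turn":[[0,0,0],[0,0,0],[0,0,0],[0,0,0],[0,0,0]],"gripper":[0,0,0,0,0]}' 50
python3 -m crank '{"travel":[[0,4,0],[0,8,0],[0,12,0],[0,14,0],[0,14,0]],"turn":[[0,0,0],[0,0,0],[0,0,0],[0,0,0],[0,0,0]],"gripper":[0,0,0,0,0]}' 50
python3 -m crank '{"travel":[[0,0,0],[0,0,0],[0,0,0],[0,0,0],[0,0,0]],"turn":[[0,0,0],[0,0,0],[0,0,0],[0,0,0],[0,0,0]],"gripper":[0,0,0,0,0]}' 50
python3 - <<'E'
from workcell import bot
from h import *
a=bot.grab_frame("top")["pixels"][:,:,::-1];b=bot.grab_frame("scene")["pixels"][:,:,::-1]
h=lambda m:cv2.resize(m,(400,400),interpolation=cv2.INTER_CUBIC)
cv2.imwrite("pics/g9.png",np.hstack([h(a[100:320,190:410]),h(b[130:330,180:380])]))
E
```

```text
clock: 31.9
position: [0.6396, 0.1866, 0.0837]
tool_rot: [-3.142, -0.0, 2.825]
force: [-0.4, 0.6, -1.0]
grip_width: 0.0852
finger_force: 0.0
clock: 32.4
position: [0.6412, 0.1878, 0.2392]
tool_rot: [3.137, 0.005, 2.824]
force: [0.7, 1.2, 0.3]
grip_width: 0.0855
finger_force: 0.0
clock: 32.9
position: [0.4668, 0.1864, 0.2336]
tool_rot: [-3.14, 0.0, 2.826]
force: [0.8, 0.4, 0.6]
grip_width: 0.0855
finger_force: 0.0
clock: 33.4
position: [0.4685, 0.3297, 0.2335]
tool_rot: [3.14, -0.001, 2.828]
force: [-0.4, 0.4, 0.3]
grip_width: 0.0854
finger_force: 0.0
clock: 33.9
position: [0.4699, 0.3261, 0.2339]
tool_rot: [-3.142, 0.0, 2.824]
force: [-0.6, 0.2, 0.7]
grip_width: 0.0854
finger_force: 0.0
```

View pics/g9.png

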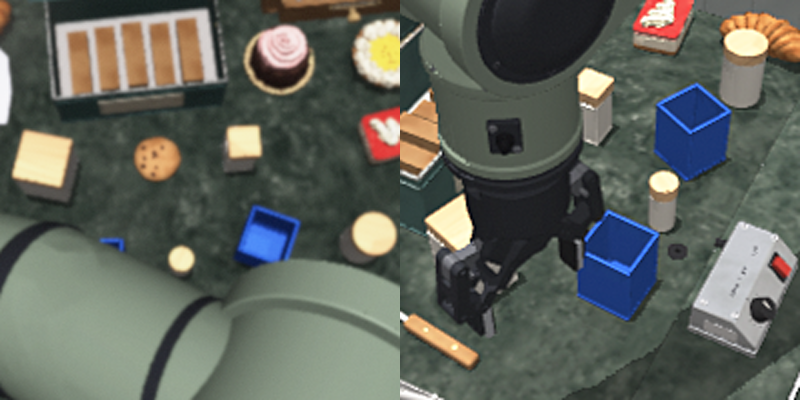

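All four lids sit flat on their own jars: top crop (45,160), (242,142), (181,260) and (373,233). The arm is clear of everything.

```bash
python3 -c "
from workcell import bot
print(bot.job_done())"
```

```text
the job is handed in; nothing more can be done
None
```

All four lids are on their matching jars, the jars are still standing in place, and the job is handed in at about 34 s on the clock; the hand-in gave no verdict, but the last pictures showed every lid flat and the arm clear.

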